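# Fit the lifting handle to the wafer case

## Robot

A 6-joint arm with a two-finger parallel gripper is mounted at the origin on the work surface. World frame = base frame: x ahead of the robot, y to its left, z up, the work surface at z = 0. Lengths are in m, angles in rad, forces in N, time in s.
With the tool pointing down it reaches from about 0.25 to 0.725 m from the base axis. Payload 4 kg.
Tool frame: the origin (TCP) lies on the centre line of the jaws, within the pads' length; the fingertips stand 17 mm ahead of it and the grasp point (between the pads) lies 2 mm behind it; z points along the fingers, y is the line along which they close (so a half turn about z gives the same grasp; the last joint's range is limited). The gripper opens to 85 mm and grips with 20 to 120 N. Pads are 22 mm wide; open, the fingers measure 114 mm over their backs; the gripper's body (76 mm by 85 mm) begins 54 mm behind the grasp point. The pads swing forward as they close: fully open they stand 13 mm farther back than shut.
Start: joints at [1.194, 0.241, 0.005, 1.335, 0, 1.571], TCP at [0.184, 0.465, 0.248] pointing down, gripper open.
Joint ranges: [-2.72, 2.72], [-1.05, 1.87], [-1.09, 1.28], [-1.99, 2.15], [-1.42, 1.44], [-3.14, 3.14]. Speed limits (rad/s): [2.79, 2.79, 3.14, 3.14, 3.14, 3.14].

## Interface

Orientations are given as a unit quaternion [x, y, z, w].
In Python, from workcell import bot, camera, get_calibration gives the robot as it stands.
- The arm moves only by the tool apply_moves, never from a script. Its argument "steps" is a list of rows, each a list of 3 entries, a list of its own where there are three numbers: the shift along the tool's x, y, z as a fraction of full scale, then the turn, a rotation vector about the tool's x, y, z as a fraction of full scale, then the opening, from 0 (shut) to 1 (fully open). A call has exactly 8 rows; each row shifts and turns the commanded pose from where the row before left it, along the tool's axes as they then stand; what a row does not reach is not made up. Full scale, the value 1, is 20 cm for a shift and pi rad for a turn. A row lasts 1/12 s, in which the tool goes at most 41.7 mm and 7.16 degrees, less where a joint would pass 70% of its speed; a pose out of reach is approached as far as the arm can. A call with a number of a shift or a turn outside -1 to 1 is refused whole. A call with a gripper value outside its range is refused whole. The fingers move at their own pace and stop on an object; the grip force is fixed at half the most. Time passes only in rows, so rows that do not move let the fingers close, or fill a call up. It gives the time, the measured TCP pose, the force, the opening and the grip force at its end, in the units of the state.
- bot.get_obs(): the state, without advancing time (a new reading comes with each control period).
- camera(name): name is "scene" or "top" or "wrist"; returns (picture, depth): 420x560x3 uint8, red, green, blue; 420x560 float32, m along the optical axis (not along the pixel's ray), 0 where there is no reading.
- get_calibration(name): a dict with "fov_y" (degrees; the focal length in pixels is half the picture's height over the tangent of half this angle, whatever the lens; pixels are square), "cx", "cy" (the principal point, pixels), "rvec" (rotation vector, rad) and "tvec" (3), from world to camera coordinates, as OpenCV has them. Camera axes: x right, y down, z forward; pixel columns grow to the right and rows downward; lengths in m; the calibration is good to about 2 mm. A picture is of the moment at which its call begins: read the wrist's pose just before it. get_calibration takes no time and is no camera call; for the wrist camera it gives the pose at the moment of the call.
- bot.job_done(): hands the job in; it is judged then, once.
The state is a dict: "clock": time; "joint_pos": joint angles; "joint_vel": joint speeds; "tau": joint torques, N m; "eef_pos": TCP position; "tool_rot": TCP orientation; "ft_force": force on the tool from outside, world axes, zero at the start; "ft_torque": the same for the moment, N m; "grip_width": finger opening in m; "grasp_force": force on a finger pad.
Only numpy, scipy, OpenCV 4.12 (cv2) and the standard library are available. Lean on these libraries where they do the work, as an engineer would, in place of code of your own. Each camera call takes 0.05 s, during which the arm holds its last target. There are 200 camera calls.

## Task

Fit the blue T-handle to the white wafer case so that the case can be carried by it: lift it out of its stand, pass its cross bar down through the slot in the case's lid, and give it a quarter turn, either way, so that the bar lies across the slot under the lid. Leave it upright with its flange flat on the lid around the slot, let go of, and leave the yellow handle undisturbed in its stand.

Things in the scene. Friction and masses are not known exactly. Their poses are not given: they have to be found in the camera images.
- blue_handle: Blue T-handle, loose, 90 g. Origin: centre of the underside of its round flange (50 mm across, 5 thick); z up. Grip on the flange: flat upright block, 56 mm long (own x), 14 thick (own y), from z = 5 to 51 mm. Below: 12 mm shank with a steel cross bar 52 mm long (own x, parallel to the grip), 12 wide, from z = -16 to -28 mm. Starts upright in its stand.
- stand_a: The blue handle's stand: fixed white block 96 mm (own x) x 66 mm, 40 mm high, origin under its centre, with a 66 x 24 mm slot through it. The flange rests on its top; the handle lifts straight out. The two stands and the case may change places.
- yellow_handle: Yellow T-handle, same shape and axes as the blue one, loose, upright in an identical stand of its own. Not to be used.
- slot (a point): Centre of the lid's slot on the lid's top face, 90 mm above the table, z up. The slot is 70 mm long (own x), 26 mm wide (own y), with a flat white border round it. The case is a fixed white box with a flat grey lid 160 mm square, 8 mm thick; it is hollow for 70 mm or more below the lid, so the bar turns freely there.
Mind the look-alikes: they are no part of the job. Leave any pink or red look-alike of the part that bears slot alone.

How it is judged:
On the way, in this order (a step that is already met when the one before it is completed fails the run):
1. the blue handle's cross bar is through the slot, below the lid (z of blue_handle in the frame of slot between -0.004 and 0.008 m and horizontal distance between blue_handle and slot below 0.02 m), for 0.1 s.
2. the blue handle, still through the slot, has been turned to lie across it (all of step 1 and angle between the x axis of blue_handle and the x axis of slot, either way round above 1.22 rad), for 0.1 s.
At the end, for the whole second after the job is handed in: The blue handle is at rest in the slot: flange underside within 4 mm of the lid's top, within 20 mm of the slot's centre, within 7 degrees of upright, bar within 20 degrees of square across the slot. The yellow handle is within 20 mm of its start (z of blue_handle in the frame of slot between -0.004 and 0.004 m and horizontal distance between blue_handle and slot below 0.02 m and angle between the x axis of blue_handle and the x axis of slot, either way round above 1.22 rad and angle between blue_handle's own z axis and vertical below 0.12 rad and linear speed of blue_handle below 0.02 m/s and distance of yellow_handle from where it was at the start of the episode below 0.02 m); the robot touches nothing.
It fails at once if the yellow handle was moved by more than 20 mm (distance of yellow_handle from where it was at the start of the episode above 0.02 m).
It also fails if it takes over 45 s, if anything falls off the work surface, if the arm or the gripper's body presses on something with over 40 N, if the wrist force passes 120 N, or if a joint passes its speed limit or range.

## Working session

There is one attempt and no reset: what is moved stays moved. The work goes in short steps, Python scripts to look and compute and a tool call to move; the robot and the scene stay as the last step left them, time stands still between calls to the robot, and variables do not carry over. Pictures are saved under pics/ and viewed, at most 10 in all, crops included, and the job is handed in when it is done.

Besides the shell and the picture viewer there is one more tool, called by a JSON object that holds its "fn" and its "kwargs", one argument or row to a line. apply_moves: Moves the arm, as the interface text tells. Its arguments: {"type":"object","properties":{"steps":{"type":"array"}},"required":["steps"]}

```bash
mkdir -p pics; cat > h.py <<'E'
import numpy as np, cv2
from workcell import bot, camera, get_calibration
def snap(name, f):
    c=get_calibration(name); p,d=camera(name); cv2.imwrite('pics/'+f+'.png',p[:,:,::-1])
    F=210/np.tan(np.radians(c['fov_y'])/2); R=cv2.Rodrigues(np.array(c['rvec'],float))[0]
    v,u=np.mgrid[0:420,0:560]
    X=np.stack([(u-c['cx'])/F*d,(v-c['cy'])/F*d,d],-1)-np.array(c['tvec']).ravel()
    W=X@R; W[d==0]=np.nan
    np.savez('pics/'+f+'.npz',p=p,d=d,W=W); return p,d,W,c
E
python3 - <<'E'
from h import *
for n in('top','scene'):
    p,d,W,c=snap(n,n+'0'); print(c)
print(bot.get_obs())
E
```

```text
{'fov_y': 44.308104629714094, 'cx': 272.97451652471517, 'cy': 207.70824877484512, 'rvec': array([ 2.1684768 , -2.17868472,  0.05685651]), 'tvec': array([-0.01142069,  0.38124096,  1.16929929])}
{'fov_y': 43.091194499448356, 'cx': 275.69129200274915, 'cy': 212.22893755338313, 'rvec': array([ 2.37847183,  0.61264452, -0.24635336]), 'tvec': array([-0.33247043, -0.12382591,  1.49793354])}
{'clock': 0.1, 'joint_pos': array([1.19402725e+00, 2.41336608e-01, 3.86943853e-03, 1.33523432e+00,
       1.87633776e-05, 1.57083209e+00]), 'joint_vel': array([ 0.00177878, -0.00021003,  0.00405555, -0.00064668, -0.00086505,
        0.0019757 ]), 'tau': array([-1.35160753e-04, -3.73137224e+01,  2.53010505e+01,  1.08464988e-02,
       -7.21263041e-05, -9.10317368e-06]), 'eef_pos': array([0.1837546 , 0.464427  , 0.24750649]), 'tool_rot': array([ 1.87289746e-01,  9.82304252e-01, -9.33972133e-04, -1.87590566e-04]), 'ft_force': array([-0.26532893, -0.76654709,  0.07504789]), 'ft_torque': array([-0.03651649, -0.03219726,  0.00606611]), 'grasp_force': 0.0, 'grip_width': 0.0856280126034102}
```

View pics/top0.png

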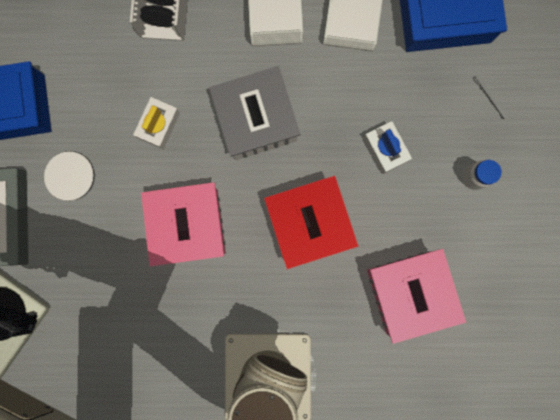

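View pics/scene0.png

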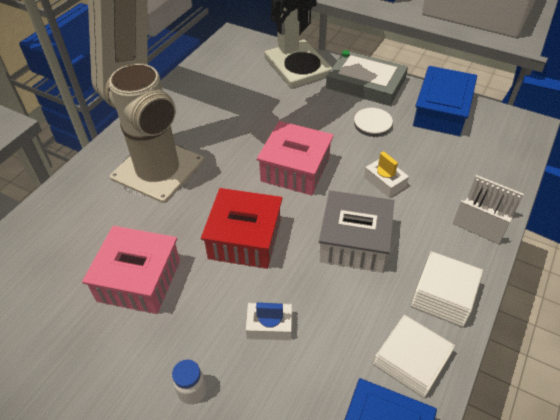

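The top view shows the grey lid with its slot at about (255,110), the blue handle at (389,144) and the yellow one at (154,121). The three pink and red boxes are decoys. Next I measure positions.

```bash
python3 - <<'E'
from h import *
def rect(P):
    r=cv2.minAreaRect((P[:,:2]*1000).astype(np.float32)); b=cv2.boxPoints(r)
    e=[b[1]-b[0],b[2]-b[1]]; e=max(e,key=np.linalg.norm)
    return np.round(r[0],1),np.round(r[1],1),'long axis deg',round(np.degrees(np.arctan2(e[1],e[0]))%180,1)
z=np.load('pics/top0.npz'); p=z['p'].astype(int); W=z['W']
def box(u,v,r):
    m=np.zeros((420,560),bool); m[v-r:v+r,u-r:u+r]=1; return m
b=box(389,144,32); Z=W[...,2]
blue=b&(p[...,2]>p[...,0]+40)
print('blueZ',np.nanpercentile(Z[blue],[5,25,50,75,95]))
for lo,hi,n in((.07,.12,'grip'),(.036,.055,'flange')):
    m=blue&(Z>lo)&(Z<hi); print(n,m.sum(),np.nanmedian(Z[m]),rect(W[m]))
st=b&~blue&(p.min(-1)>140)&(Z>.025); print('stand',st.sum(),rect(W[st]))
c=box(255,110,34); w=c&(p.min(-1)>150)&(Z>.07)
print('border',w.sum(),np.nanmedian(Z[w]),rect(W[w]))
dk=box(255,110,14)&(p.max(-1)<50)
F=210/np.tan(np.radians(get_calibration('top')['fov_y'])/2)
# dark slot pixels, projected on z=.09
k=get_calibration('top');R=cv2.Rodrigues(k['rvec'])[0];C=-R.T@k['tvec']
v,u=np.nonzero(dk);r=np.c_[(u-k['cx'])/F,(v-k['cy'])/F,np.ones(len(u))]@R
P=C+r*((.09-C[2])/r[:,2])[:,None]; print('dark',len(u),rect(P))
# scene check
z=np.load('pics/scene0.npz'); p=z['p'].astype(int); W=z['W'];Z=W[...,2]
b=box(270,317,28);blue=b&(p[...,2]>p[...,0]+40)
m=blue&(Z>.084);print('scene grip top',m.sum(),np.nanmax(Z[blue]),rect(W[m]))
m=box(358,220,25)&(p.min(-1)>140)&(Z>.07)
print('scene border',m.sum(),np.nanmedian(Z[m]),rect(W[m]))
E
```

```text
blueZ [0.04253979 0.0456343  0.08299199 0.09066055 0.09329552]
grip 161 0.09065275278299322 (array([ 518.8, -273.3]), array([53.7, 14. ]), 'long axis deg', np.float32(24.9))
flange 157 0.04561421260150382 (array([ 516.2, -274.8]), array([41. , 49.7]), 'long axis deg', np.float32(99.7))
stand 678 (array([ 518. , -273.8]), array([95.9, 65.7]), 'long axis deg', np.float32(27.0))
border 361 0.09086033035434506 (array([589. ,  25.2]), array([87.5, 42.9]), 'long axis deg', np.float32(16.4))
dark 260 (array([588.8,  25.3]), array([63.1, 20. ]), 'long axis deg', np.float32(16.8))
scene grip top 167 0.09582624812441479 (array([ 521.7, -276.8]), array([54.2, 16. ]), 'long axis deg', np.float32(28.1))
scene border 285 0.08961267063755002 (array([588.9,  25.8]), array([87.5, 47.6]), 'long axis deg', np.float32(18.0))
```

{"fn": "apply_moves", "kwargs": {
  "steps": [
    [[-0.121,-0.118,0],[0,0,0],1],
    [[-0.121,-0.118,0],[0,0,0],1],
    [[-0.121,-0.118,0],[0,0,0],1],
    [[-0.121,-0.118,0],[0,0,0],1],
    [[-0.121,-0.118,0],[0,0,0],1],
    [[-0.121,-0.118,0],[0,0,0],1],
    [[-0.121,-0.118,0],[0,0,0],1],
    [[-0.121,-0.118,0],[0,0,0],1]
  ]
}}

```text
clock: 0.77
eef_pos: [0.2945, 0.2165, 0.248]
tool_rot: [0.187, 0.982, -0.0, -0.0]
ft_force: [0.3, 0.7, 0.1]
grip_width: 0.0852
grasp_force: 0.0
```

{"fn": "apply_moves", "kwargs": {
  "steps": [
    [[-0.121,-0.118,0],[0,0,0],1],
    [[-0.121,-0.118,0],[0,0,0],1],
    [[-0.121,-0.118,0],[0,0,0],1],
    [[-0.121,-0.118,0],[0,0,0],1],
    [[-0.121,-0.118,0],[0,0,0],1],
    [[-0.121,-0.118,0],[0,0,0],1],
    [[-0.121,-0.118,0],[0,0,0],1],
    [[-0.121,-0.118,0],[0,0,0],1]
  ]
}}

```text
clock: 1.43
eef_pos: [0.4051, -0.0304, 0.2481]
tool_rot: [0.187, 0.982, 0.0, -0.0]
ft_force: [-0.4, 0.2, 0.4]
grip_width: 0.0854
grasp_force: 0.0
```

{"fn": "apply_moves", "kwargs": {
  "steps": [
    [[-0.121,-0.118,0],[0,0,0],1],
    [[-0.121,-0.118,0],[0,0,0],1],
    [[-0.121,-0.118,0],[0,0,0],1],
    [[-0.121,-0.118,0],[0,0,0],1],
    [[-0.121,-0.118,0],[0,0,0],1],
    [[-0.121,-0.118,0],[0,0,0],1],
    [[-0.121,-0.118,0],[0,0,0],1],
    [[-0.121,-0.118,0],[0,0,0],1]
  ]
}}

```text
clock: 2.1
eef_pos: [0.5157, -0.2769, 0.2476]
tool_rot: [0.187, 0.982, 0.0, -0.001]
ft_force: [1.0, 0.5, 0.6]
grip_width: 0.0853
grasp_force: 0.0
```

{"fn": "apply_moves", "kwargs": {
  "steps": [
    [[0,0,0],[0,0,-0.034],1],
    [[0,0,0],[0,0,-0.034],1],
    [[0,0,0],[0,0,-0.034],1],
    [[0,0,0],[0,0,-0.034],1],
    [[0,0,0],[0,0,-0.034],1],
    [[0,0,0],[0,0,-0.034],1],
    [[0,0,0],[0,0,-0.034],1],
    [[0,0,0],[0,0,-0.034],1]
  ]
}}

```text
clock: 2.77
eef_pos: [0.5153, -0.2753, 0.2476]
tool_rot: [-0.239, 0.971, 0.0, -0.001]
ft_force: [-0.8, 0.6, -0.4]
grip_width: 0.0851
grasp_force: 0.0
```

```bash
cat >> h.py <<'E'
def rect(P):
    r=cv2.minAreaRect((P[:,:2]*1000).astype(np.float32)); b=cv2.boxPoints(r)
    e=[b[1]-b[0],b[2]-b[1]]; e=max(e,key=np.linalg.norm)
    return np.round(r[0],1),np.round(r[1],1),'long axis deg',round(float(np.degrees(np.arctan2(e[1],e[0]))%180),1)
E
python3 - <<'E'
from h import *
o=bot.get_obs();print(o['eef_pos'],o['tool_rot'])
p,d,W,c=snap('wrist','w1');p=p.astype(int);Z=W[...,2]
blue=(p[...,2]>p[...,0]+40)
for lo,hi in((.086,.1),(.07,.1),(.036,.055)):
    m=blue&(Z>lo)&(Z<hi); print(m.sum(),np.nanmedian(Z[m]),rect(W[m]))
st=~blue&(p.min(-1)>140)&(Z>.033)&(Z<.05); print('stand',st.sum(),rect(W[st]))
E
```

```text
[ 0.51530561 -0.27530295  0.24758085] [-2.39128989e-01  9.70987526e-01  4.98409073e-04 -5.49387671e-04]
5107 0.09086690937248029 (array([ 649.6, -420. ]), array([258.5, 401. ]), 'long axis deg', 166.0)
6587 0.09034761034170274 (array([ 651.5, -410.6]), array([256.3, 412.4]), 'long axis deg', 169.5)
2132 0.04601723670568046 (array([ 656.3, -364.3]), array([ 87.3, 369.6]), 'long axis deg', 139.9)
stand 3059 (array([ 571.9, -140. ]), array([297.5, 358.3]), 'long axis deg', 111.1)
```

View pics/w1.png

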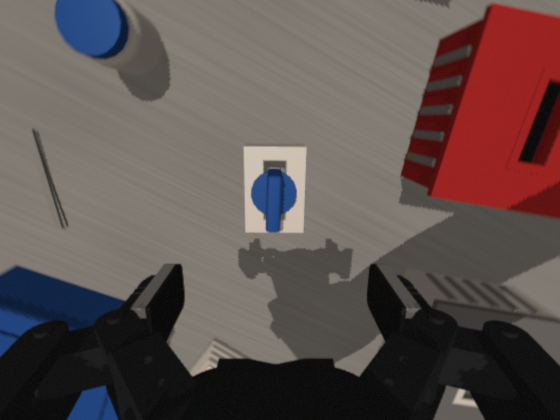

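The wrist view shows the blue handle at about (275,195) in its stand, clear of other objects. The red decoy is to its right. I'll restrict the measurement to that region.

```bash
python3 - <<'E'
from h import *
z=np.load('pics/w1.npz');p=z['p'].astype(int);W=z['W'];Z=W[...,2]
b=np.zeros((420,560),bool);b[135:245,235:315]=1
blue=b&(p[...,2]>p[...,0]+40)
for lo,hi in((.086,.1),(.036,.055)):
    m=blue&(Z>lo)&(Z<hi); print(m.sum(),np.nanmedian(Z[m]),rect(W[m]))
st=b&~blue&(p.min(-1)>130)&(Z>.033)&(Z<.05); print('stand',st.sum(),rect(W[st]))
E
```

```text
814 0.09168922429573564 (array([ 520.3, -275.6]), array([54.4, 14. ]), 'long axis deg', 25.1)
910 0.046067779397316 (array([ 520.5, -276.3]), array([45.4, 47.7]), 'long axis deg', 118.9)
stand 3024 (array([ 519.2, -275.2]), array([96.2, 66. ]), 'long axis deg', 27.1)
```

{"fn": "apply_moves", "kwargs": {
  "steps": [
    [[-0.021,-0.011,0.0],[0,0,0.012],1],
    [[0,0,0.14],[0,0,0],1],
    [[0,0,0.14],[0,0,0],1],
    [[0,0,0.14],[0,0,0],1],
    [[0,0,0.14],[0,0,0],1],
    [[0,0,0.14],[0,0,0],1],
    [[0,0,0.14],[0,0,0],1],
    [[0,0,0.03],[0,0,0],1]
  ]
}}

```text
clock: 3.48
eef_pos: [0.5168, -0.2736, 0.0688]
tool_rot: [-0.217, 0.976, 0.003, -0.004]
ft_force: [-0.8, 0.6, -0.7]
grip_width: 0.0852
grasp_force: 0.0
```

{"fn": "apply_moves", "kwargs": {
  "steps": [
    [[0,0,0],[0,0,0],1],
    [[0,0,0],[0,0,0],0],
    [[0,0,0],[0,0,0],0],
    [[0,0,0],[0,0,0],0],
    [[0,0,0],[0,0,0],0],
    [[0,0,0],[0,0,0],0],
    [[0,0,0],[0,0,0],0],
    [[0,0,0],[0,0,0],0]
  ]
}}

```text
clock: 4.15
eef_pos: [0.521, -0.2758, 0.0754]
tool_rot: [-0.218, 0.976, -0.001, 0.001]
ft_force: [-0.1, -0.3, 4.2]
grip_width: 0.0131
grasp_force: 59.1
```

{"fn": "apply_moves", "kwargs": {
  "steps": [
    [[0,0,-0.05],[0,0,0],0],
    [[0,0,-0.1],[0,0,0],0],
    [[0,0,-0.14],[0,0,0],0],
    [[0,0,-0.14],[0,0,0],0],
    [[0,0,-0.14],[0,0,0],0],
    [[0,0,-0.13],[0,0,0],0],
    [[0,0,0],[0,0,0.023],0],
    [[0,0,0],[0,0,0.023],0]
  ]
}}

```text
clock: 4.82
eef_pos: [0.5214, -0.276, 0.2174]
tool_rot: [-0.145, 0.989, -0.001, 0.002]
ft_force: [0.1, -0.2, -1.4]
grip_width: 0.013
grasp_force: 58.5
```

{"fn": "apply_moves", "kwargs": {
  "steps": [
    [[-0.047,0.084,0],[0,0,0],0],
    [[-0.047,0.084,0],[0,0,0],0],
    [[-0.047,0.084,0],[0,0,0],0],
    [[-0.047,0.084,0],[0,0,0],0],
    [[-0.047,0.084,0],[0,0,0],0],
    [[-0.047,0.084,0],[0,0,0],0],
    [[-0.047,0.084,0],[0,0,0],0],
    [[-0.047,0.084,0],[0,0,0],0]
  ]
}}

```text
clock: 5.48
eef_pos: [0.5529, -0.124, 0.2145]
tool_rot: [-0.147, 0.989, 0.0, -0.0]
ft_force: [0.7, 0.5, -1.0]
grip_width: 0.0132
grasp_force: 58.6
```

{"fn": "apply_moves", "kwargs": {
  "steps": [
    [[-0.047,0.084,0],[0,0,0],0],
    [[-0.047,0.084,0],[0,0,0],0],
    [[-0.047,0.084,0],[0,0,0],0],
    [[-0.047,0.084,0],[0,0,0],0],
    [[-0.047,0.084,0],[0,0,0],0],
    [[-0.047,0.084,0],[0,0,0],0],
    [[-0.047,0.084,0],[0,0,0],0],
    [[-0.047,0.084,0],[0,0,0],0]
  ]
}}

```text
clock: 6.15
eef_pos: [0.5857, 0.0264, 0.2145]
tool_rot: [-0.147, 0.989, 0.0, -0.0]
ft_force: [0.3, -0.1, -1.8]
grip_width: 0.0133
grasp_force: 58.6
```

```bash
python3 - <<'E'
from h import *
o=bot.get_obs();print(o['eef_pos'],o['tool_rot'])
p,d,W,c=snap('wrist','w2');p=p.astype(int);Z=W[...,2]
R2=np.hypot(W[...,0]-.589,W[...,1]-.0255)
m=(p.min(-1)>130)&(abs(Z-.09)<.006)&(R2<.06);print('border',m.sum(),rect(W[m]))
snap('scene','s2')
E
```

```text
[0.58569396 0.02639431 0.21453111] [-1.47185954e-01  9.89108773e-01  1.16054786e-05 -3.61702938e-04]
border 1455 (array([571.7,  19.9]), array([47.9, 44. ]), 'long axis deg', 16.9)
```

View pics/w2.png

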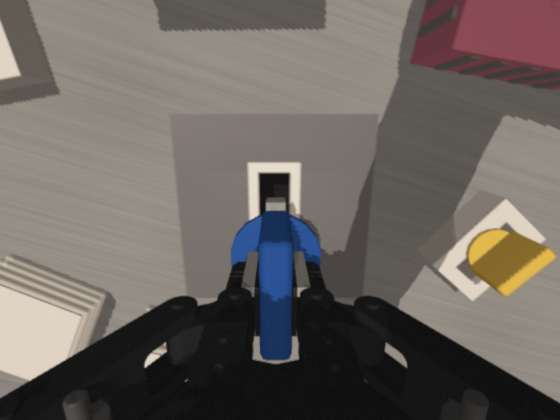

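View pics/s2.png

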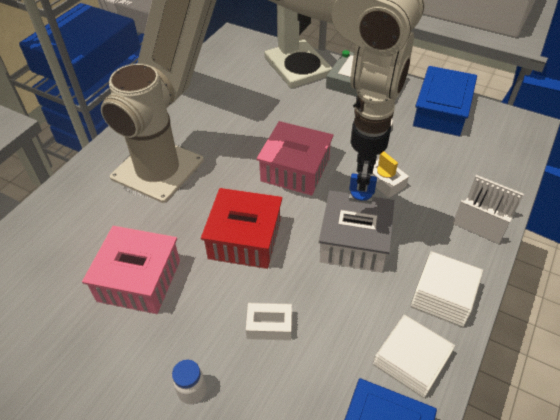

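The bar is aligned with the slot in the wrist view (bar tip near (276,203), slot centre column about 275). The handle is firmly held and the yellow one is untouched. I'll lower it in.

{"fn": "apply_moves", "kwargs": {
  "steps": [
    [[-0.0145,-0.009,0],[0,0,0],0],
    [[0,0,0.07],[0,0,0],0],
    [[0,0,0.07],[0,0,0],0],
    [[0,0,0.06],[0,0,0],0],
    [[0,0,0.06],[0,0,0],0],
    [[0,0,0.06],[0,0,0],0],
    [[0,0,0.05],[0,0,0],0],
    [[0,0,0.04],[0,0,0],0]
  ]
}}

```text
clock: 6.92
eef_pos: [0.5889, 0.0235, 0.1313]
tool_rot: [-0.146, 0.989, -0.0, -0.001]
ft_force: [-0.5, -0.4, -1.0]
grip_width: 0.0133
grasp_force: 58.7
```

```bash
python3 - <<'E'
from h import *
o=bot.get_obs();print(o['eef_pos'],o['tool_rot'],o['ft_force'])
snap('scene','s3'); p=cv2.imread('pics/s3.png')
cv2.imwrite('pics/s3c.png',cv2.resize(p[130:280,280:440],None,fx=3.5,fy=3.5))
E
```

```text
[0.58886572 0.02348669 0.13134107] [-1.46492286e-01  9.89211625e-01 -9.30869032e-05 -6.02025190e-04] [-0.53896211 -0.40297153 -0.9865868 ]
```

View pics/s3c.png

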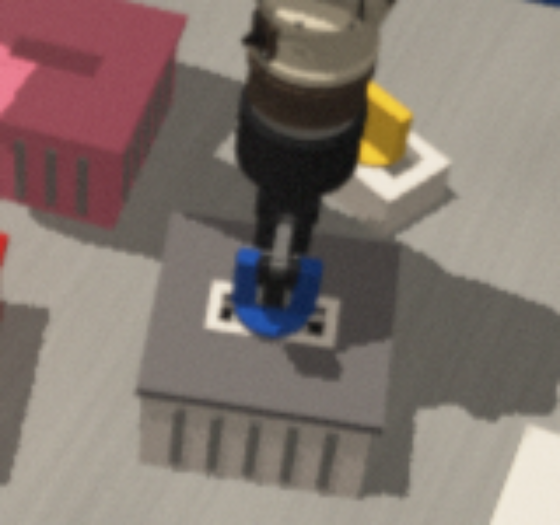

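The bar has gone into the slot and the flange hovers a few mm above the border (crop about (275,310)), with free slot showing at both ends. I'll lower slightly, hold, then turn.

{"fn": "apply_moves", "kwargs": {
  "steps": [
    [[0,0.008,0.015],[0,0,0],0],
    [[0,0,0],[0,0,0],0],
    [[0,0,0],[0,0,0],0],
    [[0,0,0],[0,0,0],0],
    [[0,0,0],[0,0,0.034],0],
    [[0,0,0],[0,0,0.034],0],
    [[0,0,0],[0,0,0.034],0],
    [[0,0,0],[0,0,0.034],0]
  ]
}}

```text
clock: 7.63
eef_pos: [0.5893, 0.0262, 0.1301]
tool_rot: [0.068, 0.998, 0.0, 0.001]
ft_force: [-0.2, -1.4, -1.1]
grip_width: 0.013
grasp_force: 58.7
```

{"fn": "apply_moves", "kwargs": {
  "steps": [
    [[0,0,0],[0,0,0.034],0],
    [[0,0,0],[0,0,0.034],0],
    [[0,0,0],[0,0,0.034],0],
    [[0,0,0],[0,0,0.034],0],
    [[0,0,0],[0,0,0.034],0],
    [[0,0,0],[0,0,0.034],0],
    [[0,0,0],[0,0,0.034],0],
    [[0,0,0],[0,0,0.034],0]
  ]
}}

```text
clock: 8.3
eef_pos: [0.5892, 0.0263, 0.1301]
tool_rot: [0.476, 0.88, 0.0, 0.001]
ft_force: [0.4, 0.2, -1.4]
grip_width: 0.0136
grasp_force: 58.7
```

{"fn": "apply_moves", "kwargs": {
  "steps": [
    [[0,0,0],[0,0,0.034],0],
    [[0,0,0],[0,0,0.034],0],
    [[0,0,0],[0,0,0.022],0],
    [[0,0,0],[0,0,0],0],
    [[0,0,0],[0,0,0],0],
    [[0,0,0],[0,0,0],0],
    [[0,0,0],[0,0,0],0],
    [[0,0,0],[0,0,0],0]
  ]
}}

```text
clock: 8.97
eef_pos: [0.5889, 0.0261, 0.1294]
tool_rot: [0.592, 0.806, 0.0, 0.0]
ft_force: [0.1, -0.7, -0.7]
grip_width: 0.0131
grasp_force: 58.7
```

```bash
python3 - <<'E'
from h import *
for n in ('s3',None):
    if n is None: snap('scene','s4'); n='s4'
    z=np.load(f'pics/{n}.npz');p=z['p'].astype(int);W=z['W'];Z=W[...,2]
    b=np.hypot(W[...,0]-.589,W[...,1]-.0255)<.04
    blue=b&(p[...,2]>p[...,0]+40)
    print(n,blue.sum(),np.histogram(Z[blue],bins=np.arange(.085,.155,.003)), 'lid',np.nanmedian(Z[b&~blue&(Z<.095)]))
E
```

```text
s3 321 (array([ 0,  0,  0,  8, 48, 54, 16, 20,  7, 12, 13, 12, 11,  8, 10, 16,  6,
        6, 16, 23, 32,  3,  0]), array([0.085, 0.088, 0.091, 0.094, 0.097, 0.1  , 0.103, 0.106, 0.109,
       0.112, 0.115, 0.118, 0.121, 0.124, 0.127, 0.13 , 0.133, 0.136,
       0.139, 0.142, 0.145, 0.148, 0.151, 0.154])) lid 0.08865557955133023
s4 309 (array([ 0,  0,  2, 38, 68, 21,  6,  7,  6,  5,  7,  5,  5,  4,  6,  5,  6,
        7, 20, 67, 23,  1,  0]), array([0.085, 0.088, 0.091, 0.094, 0.097, 0.1  , 0.103, 0.106, 0.109,
       0.112, 0.115, 0.118, 0.121, 0.124, 0.127, 0.13 , 0.133, 0.136,
       0.139, 0.142, 0.145, 0.148, 0.151, 0.154])) lid 0.08883186734621115
```

Depth puts the flange underside about 4.5 mm above the lid, so steps 1 and 2 should both count. Now I lower it to contact.

{"fn": "apply_moves", "kwargs": {
  "steps": [
    [[0,0,0.01],[0,0,0],0],
    [[0,0,0.01],[0,0,0],0],
    [[0,0,0],[0,0,0],0],
    [[0,0,0],[0,0,0],0],
    [[0,0,0],[0,0,0],0],
    [[0,0,0],[0,0,0],0],
    [[0,0,0],[0,0,0],0],
    [[0,0,0],[0,0,0],0]
  ]
}}

```text
clock: 9.68
eef_pos: [0.589, 0.0262, 0.1254]
tool_rot: [0.593, 0.805, 0.0, 0.0]
ft_force: [0.8, -0.2, 0.5]
grip_width: 0.0134
grasp_force: 58.9
```

{"fn": "apply_moves", "kwargs": {
  "steps": [
    [[0,0,0],[0,0,0],0.3],
    [[0,0,0],[0,0,0],0.5],
    [[0,0,0],[0,0,0],0.6],
    [[0,0,0],[0,0,0],0.6],
    [[0,0,0],[0,0,0],0.6],
    [[0,0,0],[0,0,0],0.6],
    [[0,0,0],[0,0,0],0.6],
    [[0,0,0],[0,0,0],0.6]
  ]
}}

```text
clock: 10.35
eef_pos: [0.5888, 0.0261, 0.1253]
tool_rot: [0.593, 0.805, -0.0, 0.0]
ft_force: [0.5, -1.0, -0.2]
grip_width: 0.0513
grasp_force: 0.0
```

{"fn": "apply_moves", "kwargs": {
  "steps": [
    [[0,0,-0.05],[0,0,0],0.6],
    [[0,0,-0.1],[0,0,0],0.6],
    [[0,0,-0.1],[0,0,0],0.6],
    [[0,0,-0.1],[0,0,0],0.6],
    [[0,0,-0.1],[0,0,0],0.6],
    [[0,0,-0.1],[0,0,0],0.6],
    [[0,0,0],[0,0,0],0.6],
    [[0,0,0],[0,0,0],0.6]
  ]
}}

```text
clock: 11.02
eef_pos: [0.5898, 0.0262, 0.2375]
tool_rot: [0.593, 0.805, 0.001, 0.002]
ft_force: [0.2, -1.0, -0.7]
grip_width: 0.0511
grasp_force: 0.0
```

```bash
python3 - <<'E'
from h import *
p,d,W,c=snap('scene','s5');p=p.astype(int);Z=W[...,2]
blue=(np.hypot(W[...,0]-.589,W[...,1]-.0255)<.04)&(p[...,2]>p[...,0]+40)
m=blue&(Z<.105);print('flange z',np.nanmedian(Z[m]))
m=blue&(Z>.134);print('top',np.nanmedian(Z[m]),rect(W[m]))
q=cv2.imread('pics/s5.png');cv2.imwrite('pics/s5c.png',cv2.resize(q[130:280,280:440],None,fx=3.5,fy=3.5))
E
```

```text
flange z 0.09390604855515844
top 0.13945935365668954 (array([589.9,  22.6]), array([13.6, 59. ]), 'long axis deg', 105.9)
```

View pics/s5c.png

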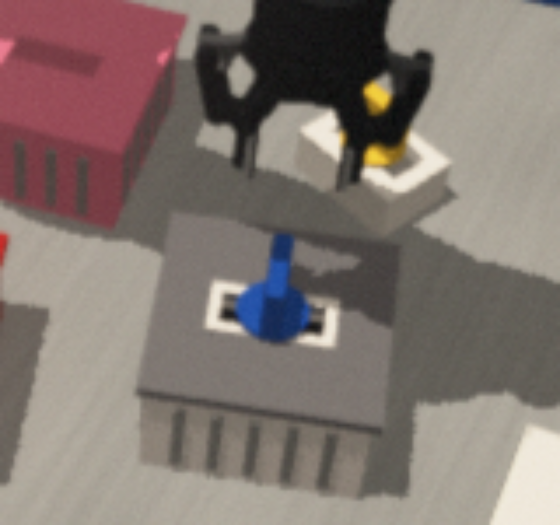

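The handle sits flat and square across the slot (crop about (275,305)). The gripper is clear and the yellow handle is in place, so I hand the job in.

```bash
python3 -c "
from workcell import bot
print(bot.job_done())"
```

```text
the job is handed in; nothing more can be done
None
```

The blue handle is locked in the grey case's slot, flange flat on the lid and grip square across it, the gripper is clear, the yellow handle was left in its stand, and the job is handed in (no verdict was returned).

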